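# Strip the bracket off its stud and set it out for painting

## Robot

A 6-joint arm with a two-finger parallel gripper is mounted at the origin on a cart in front of the work surface, level with it; the furniture and walls round the work are solid. World frame = base frame: x ahead of the robot, y to its left, z up, the work surface at z = 0. Lengths are in m, angles in rad, forces in N, time in s.
With the tool pointing down it reaches from about 0.375 to 0.975 m from the base axis. Payload 3.8 kg.
Tool frame: the origin (TCP) lies between the finger pads; the fingertips stand 17 mm ahead of it and the grasp point (between the pads) lies 2 mm behind it; z points along the fingers, y is the line along which they close (so a half turn about z gives the same grasp; the last joint's range is limited). The gripper opens to 85 mm and grips with 20 to 120 N. Pads are 22 mm wide; open, the fingers measure 114 mm over their backs; the gripper's body (76 mm by 85 mm) begins 54 mm behind the grasp point. The pads swing forward as they close: fully open they stand 13 mm farther back than shut.
Start: joints at [-1.324, 0.264, 1.604, -0, 1.274, -0.037], TCP at [0.189, -0.648, 0.248] pointing down, gripper open.
Joint ranges: [-2.63, 2.63], [-0.94, 2.18], [0.31, 2.57], [-1.31, 4.45], [0, 2.66], [-2.55, 2.55]. Speed limits (rad/s): [2.57, 2.57, 3.14, 3.14, 3.14, 3.14].

## Interface

Orientations are given as a rotation vector (axis times angle).
In Python, from workcell import bot gives the robot as it stands.
- The arm moves only by the tool play_rows, never from a script. Its argument "steps" is one flat list of numbers, 4 for each row, row after row: the shift along the tool's x, y, z in m, then the turn about the tool's z in rad. A call has 1 to 10 rows; each row is the pose to reach, as a shift and turn from the pose commanded when the call began, along the tool's axes at that moment; what a row does not reach only later rows make up. A row lasts 1/8 s, in which the tool goes at most 62.5 mm and 10.7 degrees, less where a joint would pass 70% of its speed; a pose out of reach is approached as far as the arm can. A call with a gripper value outside its range is refused whole. "jaw" is the closure in counts, from 0 (fully open) to 255 (shut), set as the call begins (left out, the last holds). The fingers move at their own pace and stop on an object; "grip_force" is the grip in N (left out, the last holds). Time passes only in rows, so rows that repeat a pose let the fingers close. It gives the time, the measured TCP pose, the force, the opening and the grip force at its end, in the units of the state.
- bot.read_state(): the state, without advancing time (a new reading comes with each control period).
- bot.read_camera(name): name is "side" or "top"; returns a dict with "pixels" (480x640x3 uint8, blue, green, red), "mtx" (3x3 intrinsics, pixels), "R" (3x3) and "t" (3): a world point X has camera coordinates R X + t. Camera axes: x right, y down, z forward; pixel columns grow to the right and rows downward; lengths in m; the calibration is good to about 2 mm. A picture is of the moment at which its call begins. There is no depth.
- bot.finish_job(): hands the job in; it is judged then, once.
The state is a dict: "time": time; "q": joint angles; "joint_vel": joint speeds; "joint_torque": joint torques, N m; "tool_pos": TCP position; "tcp_rot": TCP orientation; "wrist_force": force on the tool from outside, world axes, zero at the start; "torque": the same for the moment, N m; "width": opening from 0.0 (shut) to 1.0 (fully open); "grip_force": force on a finger pad.
Only numpy, scipy, OpenCV 4.12 (cv2) and the standard library are available. Lean on these libraries where they do the work, as an engineer would, in place of code of your own. Each camera call takes 0.05 s, during which the arm holds its last target. There are 200 camera calls.

## Task

Get the steel channel bracket ready for painting: lift the loose wing nut, then the spacer, then the bracket off the stud, setting each in its place before taking the next - the wing nut upright in the middle of the white carton's top; the spacer upright on the bench beside the carton, on the side towards the pine block, in line with the carton's middle and with a gap of 30 mm; the bracket the way up it is now, centred on top of the pine block and lying lengthwise along it. Before, between or after these, lay the small roll of black tape flat on the bench squarely behind the pine block (its far side, seen from the robot), in line with its middle and with a gap of 30 mm. Do not shift the carton or the block, and leave everything released and at rest.

Things in the scene. Friction and masses are not known exactly. Their poses are not given: they have to be found in the camera images.
- wingnut_mid (a point): Brass wing nut, already unscrewed: it only rests loosely over the stud on top of the spacer and lifts straight off. Round hub 18 mm in diameter (22 mm foot) and 16 mm high with a 12 mm bore; two 5 mm thick wings stick out along its x axis to 24 mm from the centre and rise to 26 mm above its underside. Point: on its axis, 8 mm above its underside; z up along the axis. Grasp the hub with the fingers at its +y and -y sides. 30 g.
- spacer_mid (a point): Aluminium spacer, a plain tube 32 mm outside, 13 mm bore, 24 mm high, standing loosely over the stud on the bracket's floor; 15 mm of it stands above the bracket's side walls. Point: its centre, 12 mm above its underside; z along its axis. About 40 to 70 g.
- bracket_mid (a point): Steel channel bracket, 110 mm long (its x axis) and 44 mm wide (y), open side up: floor 5 mm thick with a 13 mm hole in the middle, and two side walls 14 mm high in all and 4 mm thick along its long sides. It rests loosely over the stud on the stand's boss, underside 35 mm above the bench. Point: its centre, 7 mm above its underside. Grasp it across its width at the middle. About 100 to 170 g.
- tape_roll_mid (a point): Small roll of black tape lying flat on the bench, 58 mm in diameter and 19 mm high (the bigger pale roll is not part of the job). Point: its centre, half-way up. 50 g.
- carton_top (a point): Small white carton, 65 mm (x, front to back) by 101 mm (y, left to right) by 35 mm high, loose on the bench, 0.6 kg; turned by at most 0.2 rad. It may stand to the left or to the right of the pine block, 0.24 m or more from it between centres. Point: centre of its top face; x points away from the robot, z up.
- pine_top (a point): Pale pine block, 62 mm (x, front to back) by 140 mm (y, left to right) by 38 mm high, loose on the bench, 0.35 kg; turned by at most 0.2 rad. Point: centre of its top face; x points away from the robot (behind it), z up.
- stud_foot (a point): Dark steel stand with a fixed upright steel stud, bolted to the bench: foot 86 x 86 x 22 mm, boss 30 mm in diameter up to 35 mm above the bench, stud 10 mm in diameter rising 45 mm above the boss (tip 80 mm above the bench). Point: on the stud's axis at the top of the boss, where the bracket rests.
Things that resemble listed ones, but are neither listed nor needed, are in the scene too. What is meant by the part that bears tape_roll_mid is not yellow, and is the smaller of those in its own colour.

How it is judged:
By the outcome, as a careful person would: the job done as asked, in the order asked, and still so for the second after the job is handed in, with the robot touching nothing.
It also fails if it takes over 112 s, if anything falls off the work surface, if the arm or the gripper's body presses on something with over 40 N, if the wrist force passes 120 N, or if a joint passes its speed limit or range.

## Working session

There is one attempt and no reset: what is moved stays moved. The work goes in short steps, Python scripts to look and compute and a tool call to move; the robot and the scene stay as the last step left them, time stands still between calls to the robot, and variables do not carry over. Pictures are saved under pics/ and viewed, at most 14 in all, crops included, and the job is handed in when it is done.

Besides the shell and the picture viewer there is one more tool, called after "Emit:" as name(argument=value, ...) on one line, values as JSON. play_rows: Moves the arm, as the interface text tells. Its arguments: {"type":"object","properties":{"steps":{"type":"array"},"jaw":{"type":"number"},"grip_force":{"type":"number"}},"required":["steps"]}

```bash
mkdir -p pics; python3 - <<'E'
from workcell import bot
import cv2,numpy as np
for n in("top","side"):
    c=bot.read_camera(n); cv2.imwrite(f"pics/{n}0.png",c["pixels"]); np.savez(f"{n}0.npz",**c)
    print(n,c["mtx"].round(1).tolist(),c["R"].round(3).tolist(),c["t"].round(3).tolist(),(-c["R"].T@c["t"]).round(3))
s=bot.read_state();print(s)
E
```

```text
top [[461.6, 0.0, 319.6], [0.0, 461.6, 233.1], [0.0, 0.0, 1.0]] [[-0.018, -1.0, 0.012], [-0.986, 0.016, -0.165], [0.165, -0.015, -0.986]] [-0.029, 0.474, 1.076] [ 0.29  -0.021  1.139]
side [[505.8, 0.0, 318.4], [0.0, 505.8, 242.0], [0.0, 0.0, 1.0]] [[0.995, -0.101, 0.017], [-0.055, -0.664, -0.746], [0.086, 0.741, -0.666]] [-0.493, 0.064, 1.242] [ 0.387 -0.928  0.883]
{'time': 0.1, 'q': array([-1.32391996e+00,  2.64700309e-01,  1.60525758e+00,  1.73463151e-05,
        1.27368202e+00, -3.68865076e-02]), 'joint_vel': array([ 0.00012174, -0.00146578, -0.00167462,  0.00175438, -0.00060115,
        0.00147361]), 'joint_torque': array([-6.43632266e-04, -5.16709578e+01, -3.68588483e+01, -8.93168180e-05,
        6.27794201e-03, -3.37142205e-05]), 'tool_pos': array([ 0.1888383 , -0.64739247,  0.24706044]), 'tcp_rot': array([-3.10800886e+00, -4.43943659e-01,  3.10921577e-04]), 'wrist_force': array([-0.18981823,  0.08101712,  0.52893888]), 'torque': array([ 0.00080784, -0.0176919 ,  0.00761395]), 'grip_force': 0.0, 'width': 1.0020119576408821}
```

View pics/top0.png

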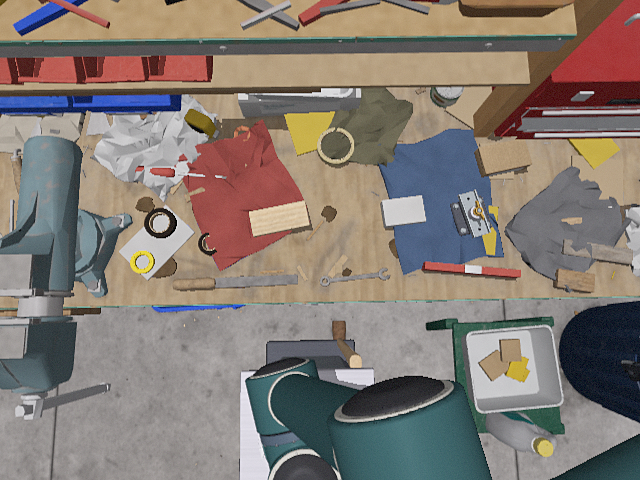

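View pics/side0.png

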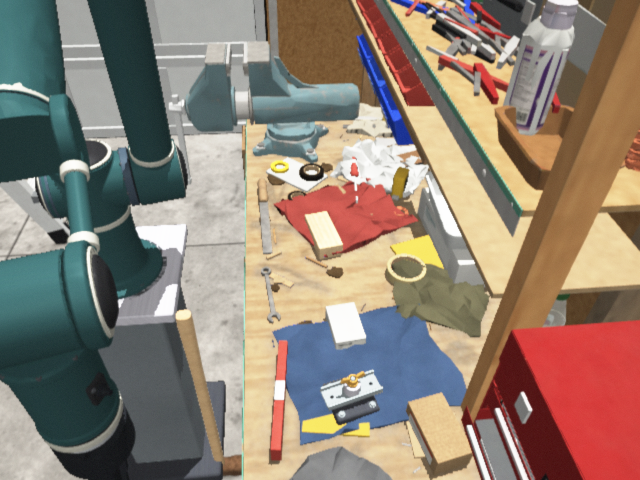

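The top view shows the pine block at about (280,218), the carton at (404,211) and the stand at (475,212). There are black rings at (160,222) and (207,243) and a yellow one at (142,262). I'll zoom in on these.

```bash
python3 - <<'E'
import cv2,numpy as np
a=cv2.imread("pics/top0.png");b=cv2.imread("pics/side0.png")
r=lambda im,x,y,w,h:cv2.resize(im[y:y+h,x:x+w],(400,300),interpolation=cv2.INTER_CUBIC)
g=np.vstack([np.hstack([r(a,120,190,100,75),r(b,250,145,100,75)]),np.hstack([r(a,425,180,80,60),r(b,310,360,80,60)])])
cv2.imwrite("pics/z0.png",g)
g=np.vstack([np.hstack([r(a,240,170,100,75),r(b,280,180,100,75)]),np.hstack([r(a,360,170,80,60),r(b,310,290,80,60)])])
cv2.imwrite("pics/z1.png",g)
E
```

```text
(no output)
```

View pics/z0.png

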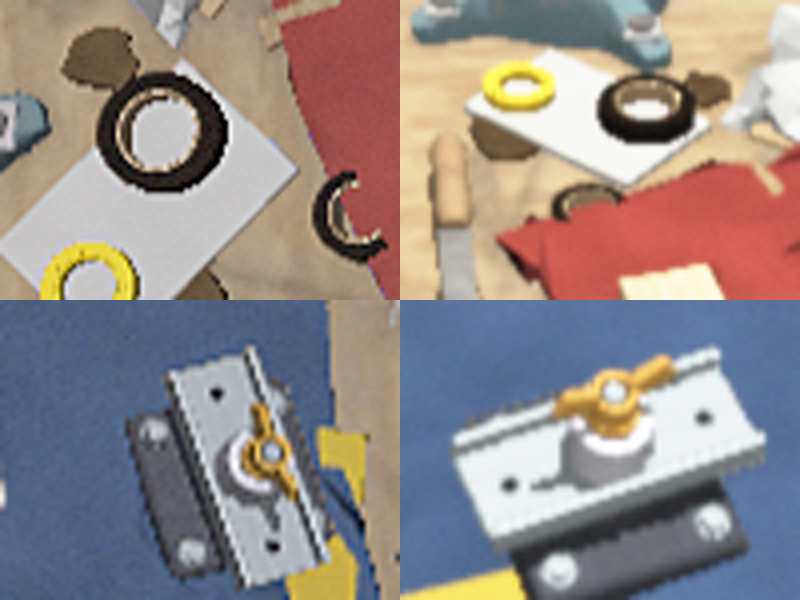

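View pics/z1.png

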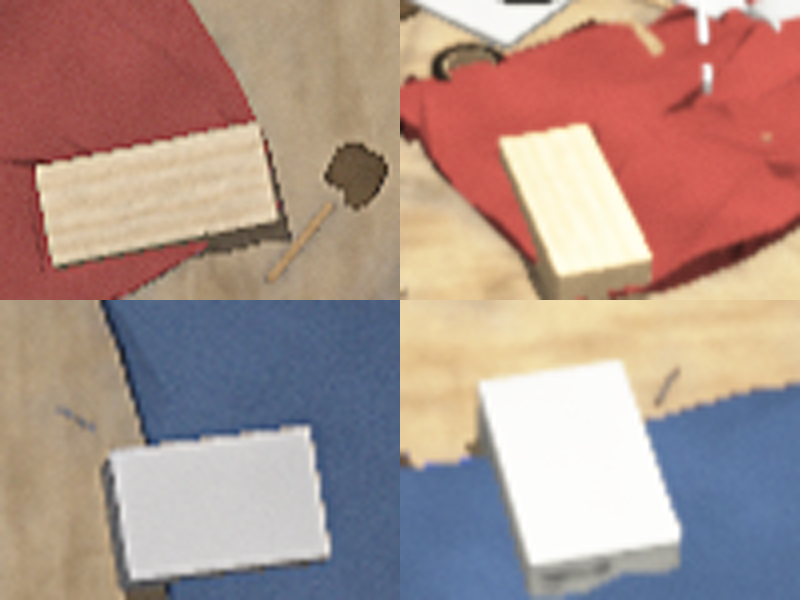

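z0 shows the target tape roll: the smaller black ring at top (207,243) and side (297,196), partly under the red cloth's edge. The stud tip is at about top (479.4,210.4) and side (352.4,378). z1 shows the tops of the pine block and the carton clearly. Now I'll measure.

```bash
cat > h.py <<'E'
import cv2,numpy as np
from scipy.optimize import least_squares
def load(n,k=0): return dict(np.load(f"{n}{k}.npz"))
def grab(n,k):
    from workcell import bot
    c=bot.read_camera(n); cv2.imwrite(f"pics/{n}{k}.png",c["pixels"]); np.savez(f"{n}{k}.npz",**c); return c
def plane(c,px,z):
    px=np.atleast_2d(np.array(px,float)); o=-c["R"].T@c["t"]
    d=np.c_[px,np.ones(len(px))]@np.linalg.inv(c["mtx"]).T@c["R"]
    return o+d*((z-o[2])/d[:,2])[:,None]
def tri(c1,p1,c2,p2):
    P=lambda c:c["mtx"]@np.c_[c["R"],c["t"]]
    X=cv2.triangulatePoints(P(c1),P(c2),np.array(p1,float),np.array(p2,float));return (X[:3]/X[3]).ravel()
def blob(m,seed):
    n,l,s,ce=cv2.connectedComponentsWithStats(m.astype(np.uint8),connectivity=4)
    return (l==l[seed[1],seed[0]]) 
def contour(m):
    c,_=cv2.findContours(m.astype(np.uint8),cv2.RETR_EXTERNAL,cv2.CHAIN_APPROX_NONE)
    return max(c,key=len).reshape(-1,2)
def rect(c,m,z):
    w=plane(c,contour(m),z)[:,:2]; (ct,sz,a)=cv2.minAreaRect((w*1000).astype(np.float32))
    b=cv2.boxPoints((ct,sz,a)); e=[b[1]-b[0],b[2]-b[1]]; L=max(e,key=np.linalg.norm); L=L*np.sign(L[1])
    return np.array(ct).round(1),np.array(sz).round(1),round(float(np.arctan2(-L[0],L[1])),3)
E
python3 - <<'E'
from h import *
for n,ps,cs,tapeb in(("top",(280,218),(404,211),(195,228,218,260)),("side",(322,232),(345,322),(280,180,312,205))):
    c=load(n);im=c["pixels"].astype(int);hsv=cv2.cvtColor(c["pixels"],cv2.COLOR_BGR2HSV).astype(int)
    for nm,s,z in(("pine",ps,.038),("carton",cs,.035)):
        ref=np.median(im[s[1]-4:s[1]+5,s[0]-4:s[0]+5].reshape(-1,3),0)
        for thr in (30,45):
            m=blob(abs(im-ref).max(2)<thr,s); m=cv2.morphologyEx(m.astype(np.uint8),cv2.MORPH_OPEN,np.ones((5,5)))
            print(n,nm,ref,m.sum(),*rect(c,m,z))
    x0,y0,x1,y1=tapeb
    v=hsv[y0:y1,x0:x1,2]; dark=v<75; print("tape dark",dark.sum())
    print("\n".join("".join("#" if q else "." for q in r) for r in dark))
A,B=load("top"),load("side")
print("stud tip",tri(A,(479.4,210.4),B,(352.4,378)),plane(A,(479.4,210.4),.08),plane(B,(352.4,378),.08))
for c,n in((A,"top"),(B,"side")):
    h=cv2.cvtColor(c["pixels"],cv2.COLOR_BGR2HSV).astype(int); m=(h[...,0]>10)&(h[...,0]<25)&(h[...,1]>110)
    box=np.zeros(m.shape,bool)
    if n=="top": box[198:232,470:490]=1
    else: box[368:395,338:372]=1
    p=np.argwhere(m&box)[:,::-1]; w=plane(c,p,.085)[:,:2]; ct=w.mean(0);u,s,vt=np.linalg.svd(w-ct);print(n,"wing",len(p),ct,vt[0],"ang",np.degrees(np.arctan2(vt[0][1],vt[0][0])), np.ptp((w-ct)@vt[0]))
E
```

```text
top pine [161. 193. 213.] 1390 [512.9  61.8] [ 61.8 138.5] 0.185
top pine [161. 193. 213.] 6357 [ 527.1 -123.1] [237.1 126.8] -1.468
top carton [205. 205. 207.] 1030 [ 527.3 -244.1] [64.  99.4] 0.108
top carton [205. 205. 207.] 1052 [ 528.  -244.1] [65.6 99.4] 0.107
tape dark 123
.......................
.......................
.......................
.......................
.......................
..........####.........
........######.........
.......####............
......####.............
......###..............
.....###...............
....####.#.............
....###..#.............
....###..#.............
....###..#.............
...####..#.............
...####..#.............
...####..#.............
....###..#.............
....####...............
.....###...#...........
.....####..............
......#####.......###..
.......###############.
.........###########...
..........#########....
............#####......
..............###......
.......................
.......................
.......................
.......................
side pine [219. 248. 254.] 790 [513.7  62.3] [ 60. 
[... 699 characters left out ...]
..##.............#.......
.........#......................
........##......................
........##......................
.........##.....................
.........##.....................
................................
................................
................................
................................
................................
stud tip [ 0.51488033 -0.41342636  0.0821276 ] [[ 0.51478781 -0.41421042  0.08      ]] [[ 0.51566993 -0.41198148  0.08      ]]
top wing 94 [ 0.5142563  -0.41147361] [-0.92408278 -0.38219239] ang -157.53044922811898 0.04607946678813719
side wing 141 [ 0.51424354 -0.41831344] [-0.9085987  -0.41767022] ang -155.3124142431388 0.046506229230044764
```

```bash
cat >> h.py <<'E'
def rel(x,y,z,hdeg):
    "shift in tool axes and turn from the present pose to a downward goal with tool-x heading hdeg"
    from workcell import bot
    from scipy.spatial.transform import Rotation as Ro
    s=bot.read_state(); R=Ro.from_rotvec(s["tcp_rot"]).as_matrix(); h=np.arctan2(R[1,0],R[0,0])
    d=R.T@(np.array([x,y,z])-s["tool_pos"]); t=-(np.radians(hdeg)-h)
    t=(t+np.pi)%(2*np.pi)-np.pi
    print("t",round(s["time"],2),"pos",(s["tool_pos"]*1000).round(1),"h",np.degrees(h).round(2),"q6",s["q"][5].round(2),"w",(s["width"]*85).round(1),"F",s["wrist_force"].round(1)," -> mm",(d*1000).round(1),"turn",t.round(3))
E
python3 - <<'E'
from h import *
A,B=load("top"),load("side")
for p,q in(((475,189.6),(490.6,231)),((458.6,194),(473,237))):
    w=plane(A,[p,q],.049);d=w[0]-w[1];print("bracket edge",np.degrees(np.arctan2(d[1],d[0])),np.hypot(*d[:2]),w.mean(0))
# side view bracket outer long edges (near wall top edge) from crop
f=lambda x,y:(310+(x-400)/5,360+(y-300)/5)
w=plane(B,[f(495,548),f(765,440)],.035+.014);d=w[1]-w[0];print("side near edge",np.degrees(np.arctan2(d[1],d[0])),np.hypot(*d[:2]),w.mean(0))
rows=range(5,20);c0=[10,8,7,6,6,5,4,4,4,4,3,3,3,4,4]
top=plane(A,[(195+c-.5,228+r) for r,c in zip(rows,c0)],.019)[:,:2]
bot_=plane(A,[(195+15,228+27.5),(195+12,228+26.5),(195+18,228+25.5)],0)[:,:2]
for P in(top,np.r_[top,bot_]):
    s=least_squares(lambda c:np.hypot(*(P-c).T)-.029,P.mean(0)+[0,-.03]);print("tape",s.x,np.abs(s.fun).max())
print("tape side-view top & left pts", plane(B,[(297.5,190.8),(288,196.5)],.019))
rel(.515,-.413,.16,21.5)
E
```

```text
bracket edge 16.307205334877423 0.1074599151471354 [ 0.52187744 -0.43390483  0.049     ]
bracket edge 14.480143046836819 0.11011549046435927 [ 0.50968002 -0.39161501  0.049     ]
side near edge 18.179337600531042 0.11162233743556599 [ 0.52156705 -0.43607231  0.049     ]
tape [0.45583937 0.23135839] 0.0012130393576857794
tape [0.45727808 0.23106632] 0.004167289772025639
tape side-view top & left pts [[0.46135091 0.25993248 0.019     ]
 [0.43247199 0.23461109 0.019     ]]Traceback (most recent call last):
  File "<stdin>", line 14, in <module>
  File "h.py", line 31, in rel
    print("t",round(s["time"],2),"pos",(s["tool_pos"]*1000).round(1),"h",np.degrees(h).round(2),"q6",s["q"][5].round(2),"w",(s["width"]*85).round(1),"F",s["wrist_force"].round(1)," -> mm",(d*1000).round(1),"turn",t.round(3))
                                                                                                                            ^^^^^^^^^^^^^^^^^^^^^
AttributeError: 'float' object has no attribute 'round'
```

```bash
sed -i 's/(s\["width"\]\*85).round(1)/round(float(s["width"])*85,1)/' h.py; python3 -c "
from h import *
rel(.515,-.413,.16,20)"
```

```text
t 0.1 pos [ 188.8 -647.4  247.1] h 16.26 q6 -0.04 w 85.2 F [-0.2  0.1  0.5]  -> mm [ 378.7 -133.5   87.4] turn -0.065
```

Emit:
play_rows(steps=[0.03, -0.01, 0.005, -0.01, 0.075, -0.026, 0.015, -0.02, 0.12, -0.042, 0.025, -0.03, 0.165, -0.058, 0.035, -0.04, 0.21, -0.074, 0.045, -0.05, 0.255, -0.09, 0.055, -0.06, 0.3, -0.106, 0.065, -0.065, 0.345, -0.122, 0.077, -0.065, 0.379, -0.1335, 0.087, -0.065, 0.379, -0.1335, 0.087, -0.065], jaw=100, grip_force=30)

```text
time: 1.35
tool_pos: [0.5165, -0.4111, 0.1593]
tcp_rot: [-3.09, -0.55, 0.003]
wrist_force: [-0.1, 0.8, -0.5]
width: 0.612
grip_force: 0.0
```

```bash
python3 -c "
from h import *
rel(.515,-.413,.083,20)
for n in('top','side'): c=grab(n,1)
a=cv2.imread('pics/top1.png');b=cv2.imread('pics/side1.png')
r=lambda im,x,y,w,h:cv2.resize(im[y:y+h,x:x+w],(400,600),interpolation=cv2.INTER_CUBIC)
cv2.imwrite('pics/z2.png',np.hstack([r(a,430,150,80,120),r(b,312,300,80,120)]))
"
```

```text
t 1.35 pos [ 516.5 -411.1  159.3] h 20.19 q6 0.51 w 52.0 F [-0.1  0.8 -0.5]  -> mm [-2.   1.5 76.3] turn 0.003
```

View pics/z2.png

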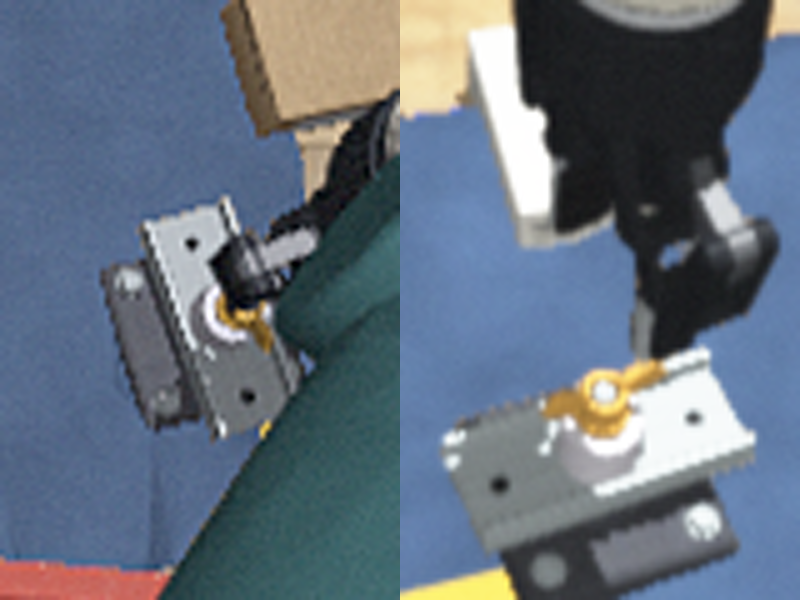

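z2 shows the open fingers hanging centred over the nut, with the nut's wings along the bracket. Next I'll descend, close and lift.

Emit:
play_rows(steps=[-0.001, 0.001, 0.02, 0, -0.001, 0.001, 0.045, 0, -0.001, 0.001, 0.065, 0, -0.001, 0.001, 0.075, 0, -0.001, 0.001, 0.075, 0, -0.001, 0.001, 0.075, 0])

```text
time: 2.2
tool_pos: [0.5154, -0.4156, 0.0871]
tcp_rot: [3.093, 0.545, 0.002]
wrist_force: [1.1, -0.1, 0.5]
width: 0.608
grip_force: 0.0
```

```bash
python3 -c "
from h import *
rel(.515,-.413,.083,20)
c=grab('side',2);b=c['pixels']
cv2.imwrite('pics/z3.png',cv2.resize(b[320:410,300:420],(800,600),interpolation=cv2.INTER_CUBIC))
"
```

```text
t 2.2 pos [ 515.4 -415.6   87.1] h 19.98 q6 0.51 w 51.7 F [ 1.1 -0.1  0.5]  -> mm [ 0.5 -2.6  4.1] turn -0.0
```

View pics/z3.png

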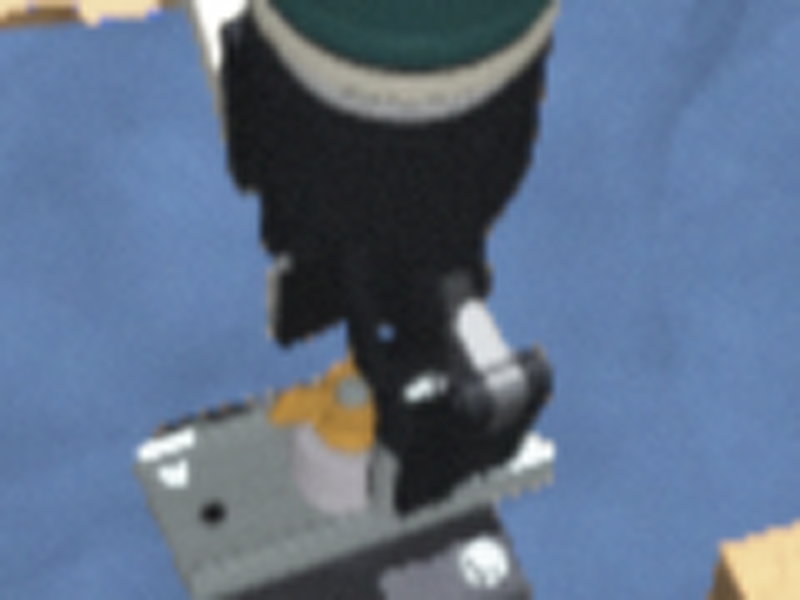

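z3 shows the fingers straddling the hub, with the near finger clear of the spacer. A small correction and then I'll close.

Emit:
play_rows(steps=[0.0005, -0.002, 0.003, 0, 0.0005, -0.002, 0.003, 0, 0.0005, -0.002, 0.003, 0])

```text
time: 2.62
tool_pos: [0.5148, -0.4129, 0.0835]
tcp_rot: [3.094, 0.545, 0.0]
wrist_force: [-0.9, -0.1, -0.4]
width: 0.605
grip_force: 0.0
```

Emit:
play_rows(steps=[0, 0, 0, 0, 0, 0, 0, 0, 0, 0, 0, 0, 0, 0, 0, 0, 0, 0, 0, 0, 0, 0, 0, 0, 0, 0, 0, 0, 0, 0, 0, 0], jaw=255)

```text
time: 3.62
tool_pos: [0.5147, -0.413, 0.0834]
tcp_rot: [3.094, 0.545, 0.0]
wrist_force: [0.6, 0.3, 2.3]
width: 0.215
grip_force: 29.2
```

Emit:
play_rows(steps=[0, 0, -0.01, 0, 0, 0, -0.03, 0, 0, 0, -0.05, 0, 0.01, -0.02, -0.05, 0, 0.025, -0.055, -0.05, 0, 0.04, -0.09, -0.05, 0, 0.055, -0.125, -0.05, 0, 0.068, -0.15, -0.05, 0, 0.0705, -0.155, -0.05, 0, 0.0705, -0.155, -0.05, 0])

```text
time: 4.88
tool_pos: [0.5279, -0.2424, 0.1333]
tcp_rot: [3.093, 0.547, -0.0]
wrist_force: [-0.6, -0.9, 0.1]
width: 0.216
grip_force: 29.1
```

```bash
python3 -c "
from h import *
rel(.528,-.2433,.0555,20)
for n in('top','side'): c=grab(n,3)
a=cv2.imread('pics/top3.png');b=cv2.imread('pics/side3.png')
cv2.imwrite('pics/z4.png',np.hstack([cv2.resize(a[150:270,350:510],(400,300)),cv2.resize(b[240:420,280:400],(400,600))[:300*2].copy()[:300]]) if 0 else cv2.resize(b[240:420,260:500],(800,600),interpolation=cv2.INTER_CUBIC))
"
```

```text
t 4.88 pos [ 527.9 -242.4  133.3] h 20.06 q6 0.75 w 18.4 F [-0.6 -0.9  0.1]  -> mm [-0.2  0.8 77.8] turn 0.001
```

View pics/z4.png

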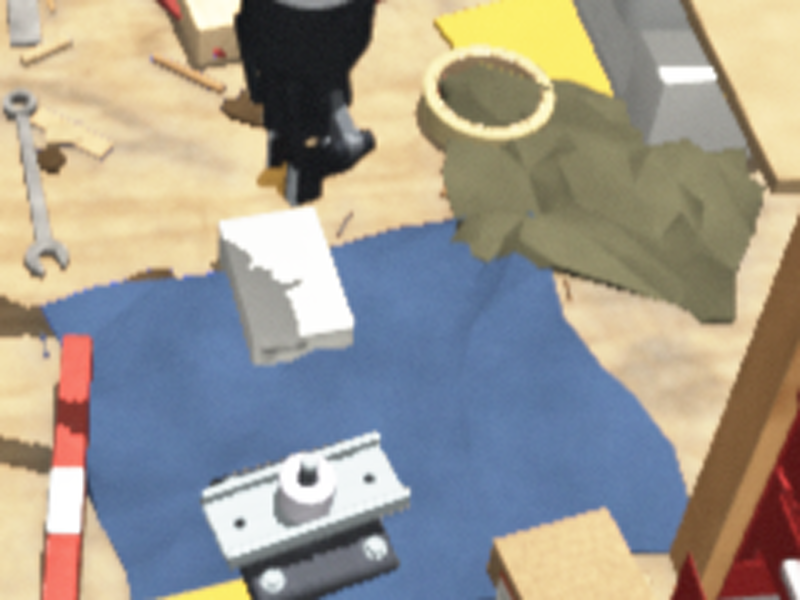

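z4 shows the nut held over the carton and the spacer still on the bracket. I'll lower the nut and release it.

Emit:
play_rows(steps=[0, 0.0005, 0.02, 0, 0, 0.0005, 0.045, 0, 0, 0.0005, 0.065, 0, 0, 0.0005, 0.074, 0, 0, 0.0005, 0.0775, 0, 0, 0.0005, 0.0785, 0, 0, 0.0005, 0.0785, 0, 0, 0.0005, 0.0785, 0])

```text
time: 5.98
tool_pos: [0.5286, -0.2439, 0.0556]
tcp_rot: [3.093, 0.545, 0.002]
wrist_force: [-0.1, 0.0, 0.1]
width: 0.22
grip_force: 29.1
```

Emit:
play_rows(steps=[0, 0, 0, 0, 0, 0, 0, 0, 0, 0, 0, 0, 0, 0, 0, 0], jaw=120)

```text
time: 6.48
tool_pos: [0.5281, -0.2437, 0.0548]
tcp_rot: [3.094, 0.545, 0.0]
wrist_force: [0.4, 0.0, 0.1]
width: 0.531
grip_force: 0.0
```

Emit:
play_rows(steps=[0, 0, -0.01, 0, 0, 0, -0.03, 0, 0, 0, -0.05, 0, 0, 0, -0.07, 0, 0, 0, -0.085, 0, 0, 0, -0.085, 0, 0, 0, -0.085, 0])

```text
time: 7.35
tool_pos: [0.5277, -0.2434, 0.1393]
tcp_rot: [-3.093, -0.545, 0.001]
wrist_force: [-0.3, 0.1, 0.2]
width: 0.531
grip_force: 0.0
```

```bash
python3 -c "
from h import *
rel(.515,-.413,.12,106.5)
c=grab('side',4)
A=c['pixels']
cv2.imwrite('pics/z5.png',cv2.resize(A[270:420,290:410],(640,800*600//640//1) if 0 else (480,600),interpolation=cv2.INTER_CUBIC))
"
```

```text
t 7.35 pos [ 527.7 -243.4  139.3] h 19.98 q6 0.75 w 45.1 F [-0.3  0.1  0.2]  -> mm [-69.9 155.   19.3] turn -1.51
```

View pics/z5.png

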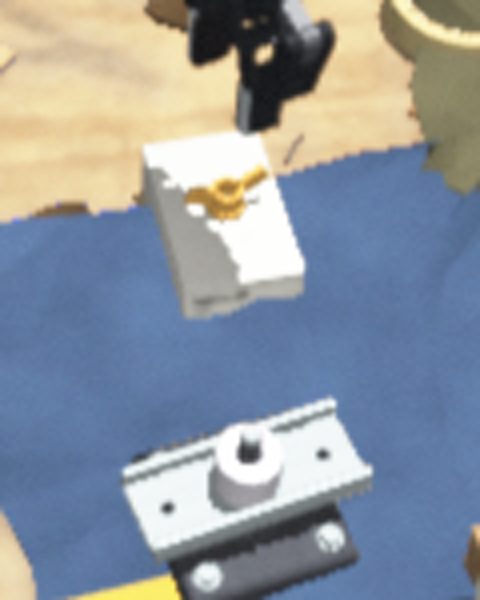

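z5 shows the nut upright in the middle of the carton top. Next is the spacer.

Emit:
play_rows(steps=[-0.005, 0.012, 0, -0.15, -0.013, 0.03, 0, -0.31, -0.022, 0.05, 0, -0.47, -0.031, 0.07, 0, -0.63, -0.04, 0.09, 0, -0.79, -0.049, 0.11, 0, -0.95, -0.058, 0.13, 0, -1.11, -0.066, 0.147, 0, -1.27, -0.07, 0.155, 0.005, -1.42, -0.07, 0.155, 0.01, -1.51], jaw=60)

```text
time: 8.65
tool_pos: [0.5145, -0.4136, 0.1281]
tcp_rot: [-1.875, -2.518, -0.0]
wrist_force: [-0.1, -0.0, -0.8]
width: 0.766
grip_force: 0.0
```

Emit:
play_rows(steps=[0, 0, 0, 0, 0, 0, 0, 0, 0, 0, 0, 0])

```text
time: 9.02
tool_pos: [0.5154, -0.4131, 0.1298]
tcp_rot: [1.88, 2.517, 0.0]
wrist_force: [-0.3, 0.2, 0.1]
width: 0.765
grip_force: 0.0
```

```bash
python3 -c "
from h import *
rel(.515,-.413,.0600,106.5)"
```

```text
t 9.03 pos [ 515.4 -413.1  129.8] h 106.47 q6 -1.0 w 65.0 F [-0.3  0.2  0.1]  -> mm [ 0.2 -0.4 69.8] turn -0.001
```

Emit:
play_rows(steps=[0, 0, 0.015, 0, 0, 0, 0.035, 0, 0, 0, 0.052, 0, 0, 0, 0.062, 0, 0, 0, 0.067, 0, 0, 0, 0.0695, 0, 0, 0, 0.0695, 0, 0, 0, 0.0695, 0])

```text
time: 10.02
tool_pos: [0.5157, -0.4136, 0.061]
tcp_rot: [1.879, 2.516, -0.0]
wrist_force: [0.4, 0.0, -0.0]
width: 0.769
grip_force: 0.0
```

Emit:
play_rows(steps=[0, 0, 0, 0, 0, 0, 0, 0, 0, 0, 0, 0, 0, 0, 0, 0, 0, 0, 0, 0, 0, 0, 0, 0, 0, 0, 0, 0], jaw=255, grip_force=40)

```text
time: 10.9
tool_pos: [0.5157, -0.4135, 0.0609]
tcp_rot: [1.879, 2.516, -0.0]
wrist_force: [-0.4, 0.1, 4.6]
width: 0.362
grip_force: 40.0
```

```bash
python3 -c "
from h import *
rel(.5184,-.1473,.12,95.7)"
```

```text
t 10.9 pos [ 515.7 -413.5   60.9] h 106.5 q6 -1.0 w 30.8 F [-0.4  0.1  4.6]  -> mm [254.4  78.3 -59.3] turn 0.188
```

Emit:
play_rows(steps=[0, 0, -0.01, 0, 0, 0, -0.035, 0, 0, 0, -0.06, 0, 0.03, 0.009, -0.065, 0.03, 0.07, 0.021, -0.065, 0.06, 0.115, 0.035, -0.065, 0.1, 0.16, 0.049, -0.065, 0.14, 0.205, 0.063, -0.065, 0.17, 0.24, 0.074, -0.062, 0.188, 0.2545, 0.0785, -0.059, 0.188])

```text
time: 12.15
tool_pos: [0.5175, -0.145, 0.1188]
tcp_rot: [-2.104, -2.331, 0.001]
wrist_force: [0.9, 0.0, -0.7]
width: 0.356
grip_force: 41.1
```

Emit:
play_rows(steps=[0, 0, 0, 0, 0, 0, 0, 0, 0, 0, 0, 0])

```text
time: 12.52
tool_pos: [0.5185, -0.1481, 0.1194]
tcp_rot: [2.109, 2.328, -0.0]
wrist_force: [-0.6, 0.2, -0.7]
width: 0.358
grip_force: 41.0
```

```bash
python3 -c "
from h import *
rel(.5184,-.1473,.022,95.7)
A=grab('top',5);B=grab('side',5)
a=A['pixels'];b=B['pixels']
cv2.imwrite('pics/z6.png',np.hstack([cv2.resize(a[170:260,340:460],(400,300),interpolation=2),cv2.resize(b[230:320,290:410],(400,300),interpolation=2)]))
"
```

```text
t 12.53 pos [ 518.5 -148.1  119.4] h 95.65 q6 -0.42 w 30.4 F [-0.6  0.2 -0.7]  -> mm [ 0.9 -0.  97.4] turn -0.001
```

View pics/z6.png

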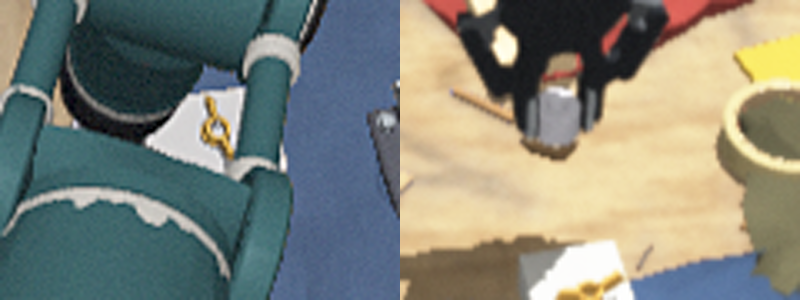

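z6 shows the spacer held upright between the fingers, to the left of the carton. I'll lower it.

Emit:
play_rows(steps=[0, 0, 0.02, 0, 0, 0, 0.045, 0, 0, 0, 0.07, 0, 0, 0, 0.085, 0, 0, 0, 0.093, 0, 0, 0, 0.0965, 0, 0, 0, 0.098, 0, 0, 0, 0.098, 0, 0, 0, 0.098, 0])

```text
time: 13.75
tool_pos: [0.5187, -0.147, 0.0218]
tcp_rot: [2.107, 2.329, 0.001]
wrist_force: [0.3, 1.6, -0.7]
width: 0.354
grip_force: 41.1
```

Emit:
play_rows(steps=[0, 0, 0, 0, 0, 0, 0, 0, 0, 0, 0, 0, 0, 0, 0, 0], jaw=120)

```text
time: 14.25
tool_pos: [0.5183, -0.1469, 0.0213]
tcp_rot: [2.108, 2.33, 0.0]
wrist_force: [0.1, -0.6, -0.3]
width: 0.531
grip_force: 0.0
```

Emit:
play_rows(steps=[0, 0, -0.01, 0, 0, 0, -0.03, 0, 0, 0, -0.055, 0, 0, 0, -0.08, 0, 0, 0, -0.105, 0, 0, 0, -0.12, 0, 0, 0, -0.12, 0, 0, 0, -0.12, 0], jaw=60)

```text
time: 15.25
tool_pos: [0.5176, -0.1467, 0.1404]
tcp_rot: [-2.107, -2.329, 0.001]
wrist_force: [-0.0, 0.6, 0.3]
width: 0.763
grip_force: 0.0
```

```bash
python3 -c "
from h import *
rel(.515,-.413,.12,16.5)
"
```

```text
t 15.25 pos [ 517.6 -146.7  140.4] h 95.73 q6 -0.42 w 64.9 F [-0.   0.6  0.3]  -> mm [-264.7  -29.1   20.3] turn 1.383
```

Emit:
play_rows(steps=[-0.015, -0.002, 0, 0.12, -0.045, -0.005, 0, 0.26, -0.075, -0.008, 0, 0.41, -0.105, -0.011, 0, 0.56, -0.14, -0.015, 0, 0.71, -0.175, -0.019, 0, 0.86, -0.21, -0.023, 0, 1.01, -0.24, -0.026, 0, 1.16, -0.258, -0.028, 0, 1.29, -0.2645, -0.029, 0, 1.383])

```text
time: 16.5
tool_pos: [0.5148, -0.4137, 0.1391]
tcp_rot: [-3.108, -0.443, 0.003]
wrist_force: [1.1, -0.4, -0.1]
width: 0.766
grip_force: 0.0
```

Emit:
play_rows(steps=[0, 0, 0.01, 0, 0, 0, 0.02, 0, 0, 0, 0.02, 0, 0, 0, 0.02, 0])

```text
time: 17.0
tool_pos: [0.5158, -0.4125, 0.1209]
tcp_rot: [-3.108, -0.452, 0.001]
wrist_force: [0.8, -0.7, -0.5]
width: 0.765
grip_force: 0.0
```

```bash
python3 -c "
from h import *
rel(.515,-.413,.0545,16.5)
A=grab('top',6);B=grab('side',6)
a=A['pixels'];b=B['pixels']
cv2.imwrite('pics/z7.png',np.vstack([np.hstack([cv2.resize(a[180:240,350:430],(400,300),interpolation=2),cv2.resize(b[260:350,290:410],(400,300),interpolation=2)]),np.hstack([cv2.resize(a[180:240,435:515],(400,300),interpolation=2),cv2.resize(b[350:410,310:390],(400,300),interpolation=2)])]))
"
```

```text
t 17.0 pos [ 515.8 -412.5  120.9] h 16.54 q6 0.57 w 65.1 F [ 0.8 -0.7 -0.5]  -> mm [-0.9  0.3 66.4] turn 0.001
```

View pics/z7.png

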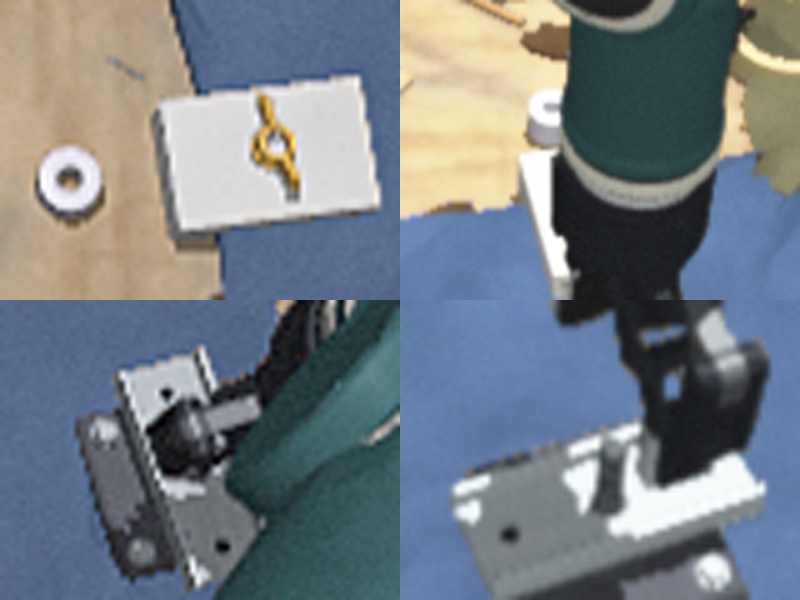

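z7 shows the spacer standing left of the carton, at top (363.8,215.6). The nut is central at (404.6,208.6), and the bare stud and bracket are under the gripper. Next I'll grasp the bracket.

Emit:
play_rows(steps=[0, 0, 0.015, 0, 0, 0, 0.035, 0, 0, 0, 0.05, 0, 0, 0, 0.06, 0, 0, 0, 0.0665, 0, 0, 0, 0.0665, 0, 0, 0, 0.0665, 0])

```text
time: 17.98
tool_pos: [0.5163, -0.4134, 0.0554]
tcp_rot: [3.108, 0.45, 0.001]
wrist_force: [0.7, 0.9, -0.8]
width: 0.765
grip_force: 0.0
```

Emit:
play_rows(steps=[0, 0, 0, 0, 0, 0, 0, 0, 0, 0, 0, 0, 0, 0, 0, 0, 0, 0, 0, 0, 0, 0, 0, 0], jaw=255, grip_force=60)

```text
time: 18.73
tool_pos: [0.5165, -0.4136, 0.056]
tcp_rot: [3.108, 0.45, 0.002]
wrist_force: [-0.7, -0.5, 6.1]
width: 0.495
grip_force: 61.4
```

Emit:
play_rows(steps=[0, 0, -0.01, 0, 0, 0, -0.03, 0, 0, 0, -0.055, 0, 0, 0, -0.08, 0, 0, 0, -0.08, 0, 0, 0, -0.08, 0])

```text
time: 19.48
tool_pos: [0.5155, -0.4127, 0.1345]
tcp_rot: [-3.109, -0.45, 0.0]
wrist_force: [-0.5, 0.7, -0.8]
width: 0.493
grip_force: 61.0
```

```bash
python3 -c "
from h import *
rel(.5133,.0621,.134,100.8)
B=grab('side',7);A=load('top',6)
print('spacer',plane(A,(363.8,215.6),.024),'nut',plane(A,(404.6,208.6),.051))
a=A['pixels'].astype(int);ref=np.median(a[213:219,390:397].reshape(-1,3),0)
m=blob(abs(a-ref).max(2)<40,(393,215));print('carton',*rect(A,cv2.morphologyEx(m.astype(np.uint8),cv2.MORPH_OPEN,np.ones((3,3))),.035))
h=cv2.cvtColor(A['pixels'],cv2.COLOR_BGR2HSV).astype(int);w=np.zeros((480,640),np.uint8);w[205:228,354:376]=((h[...,1]<40)&(h[...,2]>150))[205:228,354:376]
print('spacer top',rect(A,w,.024))
cv2.imwrite('pics/z8.png',cv2.resize(B['pixels'][300:420,290:450],(640,480),interpolation=2))
"
```

```text
t 19.48 pos [ 515.5 -412.7  134.5] h 16.49 q6 0.57 w 41.9 F [-0.5  0.7 -0.8]  -> mm [ 132.6 -455.9    0.7] turn -1.472
spacer [[ 0.51791449 -0.14743343  0.024     ]] nut [[ 0.52814301 -0.24370674  0.051     ]]
carton [ 528.1 -244.1] [65.4 99.5] 0.11
spacer top (array([ 519.5, -147.9]), array([29.7, 30.2]), 1.555)
```

View pics/z8.png

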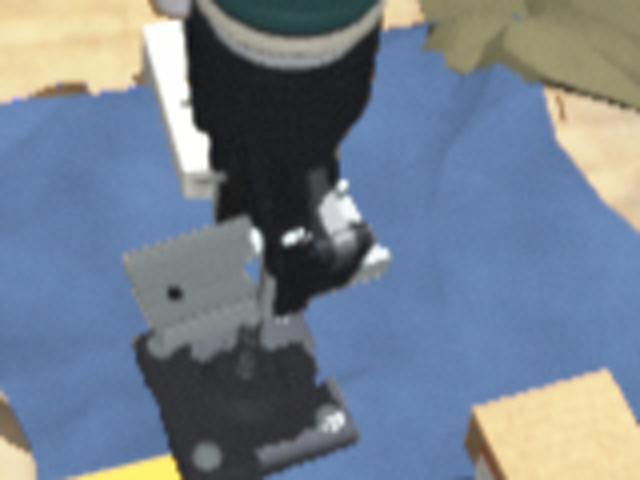

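z8 shows the bracket lifted clear of the stud. I'll carry it to the pine block.

Emit:
play_rows(steps=[0.006, -0.02, 0, -0.1, 0.019, -0.065, 0, -0.25, 0.033, -0.115, 0, -0.41, 0.048, -0.165, 0, -0.57, 0.063, -0.215, 0, -0.73, 0.078, -0.27, 0, -0.89, 0.093, -0.32, 0, -1.05, 0.108, -0.37, 0, -1.21, 0.122, -0.42, 0, -1.36, 0.131, -0.45, 0, -1.472])

```text
time: 20.78
tool_pos: [0.5122, 0.0579, 0.1333]
tcp_rot: [-1.994, -2.425, 0.003]
wrist_force: [0.5, -0.8, -1.2]
width: 0.493
grip_force: 61.0
```

Emit:
play_rows(steps=[0.0058, 0.0019, 0.02, 0, 0.0058, 0.0019, 0.03, 0, 0.0058, 0.0019, 0.03, 0, 0.0058, 0.0019, 0.03, 0])

```text
time: 21.28
tool_pos: [0.5146, 0.0611, 0.1048]
tcp_rot: [-2.003, -2.42, 0.0]
wrist_force: [-0.2, -0.0, -0.2]
width: 0.492
grip_force: 61.0
```

```bash
python3 -c "
from h import *
rel(.5133,.0621,.0595,100.8)
B=grab('side',8)
cv2.imwrite('pics/z9.png',cv2.resize(B['pixels'][150:270,260:420],(640,480),interpolation=2))
"
```

```text
t 21.27 pos [514.6  61.1 104.8] h 100.77 q6 -0.12 w 41.8 F [-0.2 -0.  -0.2]  -> mm [ 1.2 -1.1 45.3] turn -0.0
```

View pics/z9.png

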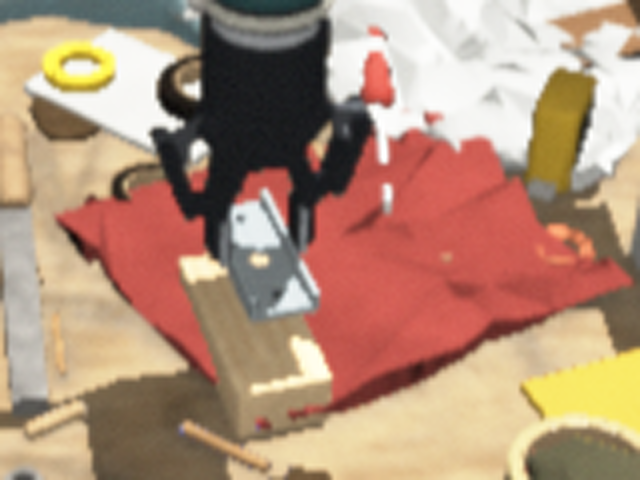

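z9 shows the bracket level over the block. Its centre hole is at side pixel (324.8,214.8). I'll check it against the TCP.

```bash
python3 -c "
from h import *
B=load('side',8)
print(plane(B,(324.8,214.8),.0888),plane(B,(324.9,214.0),.0888))"
```

```text
[[0.51647263 0.05680371 0.0888    ]] [[0.51707779 0.05998015 0.0888    ]]
```

Emit:
play_rows(steps=[0.002, -0.001, 0.015, 0, 0.002, -0.001, 0.03, 0, 0.002, -0.001, 0.038, 0, 0.002, -0.001, 0.043, 0, 0.002, -0.001, 0.0455, 0, 0.002, -0.001, 0.0455, 0, 0.002, -0.001, 0.0455, 0])

```text
time: 22.2
tool_pos: [0.5135, 0.0636, 0.0596]
tcp_rot: [2.001, 2.421, 0.001]
wrist_force: [0.6, 0.1, -0.8]
width: 0.492
grip_force: 61.0
```

```bash
python3 -c "
from h import *
rel(.5133,.0621,.059,100.8)"
```

```text
t 22.2 pos [513.5  63.6  59.6] h 100.83 q6 -0.11 w 41.9 F [ 0.6  0.1 -0.8]  -> mm [-1.4 -0.5  0.6] turn 0.001
```

Lower it slightly, release and rise.

Emit:
play_rows(steps=[0, 0, 0.0005, 0, 0, 0, 0.001, 0, 0, 0, 0.001, 0])

```text
time: 22.58
tool_pos: [0.5134, 0.0635, 0.059]
tcp_rot: [2.002, 2.421, 0.001]
wrist_force: [-2.3, -0.3, 6.0]
width: 0.496
grip_force: 61.6
```

Emit:
play_rows(steps=[0, 0, 0, 0, 0, 0, 0, 0, 0, 0, 0, 0, 0, 0, 0, 0], jaw=60)

```text
time: 23.08
tool_pos: [0.5131, 0.0635, 0.0581]
tcp_rot: [-2.002, -2.421, 0.0]
wrist_force: [-0.1, 0.0, -0.4]
width: 0.763
grip_force: 0.0
```

Emit:
play_rows(steps=[0, 0, -0.01, 0, 0, 0, -0.03, 0, 0, 0, -0.055, 0, 0, 0, -0.075, 0, 0, 0, -0.08, 0, 0, 0, -0.08, 0])

```text
time: 23.82
tool_pos: [0.5133, 0.0635, 0.1387]
tcp_rot: [2.001, 2.421, 0.001]
wrist_force: [-0.1, 0.6, 0.3]
width: 0.766
grip_force: 0.0
```

```bash
python3 -c "
from h import *
rel(.457,.231,.12,135)
B=grab('side',9)"
```

```text
t 23.82 pos [513.3  63.5 138.7] h 100.83 q6 -0.11 w 65.2 F [-0.1  0.6  0.3]  -> mm [175.1 -23.8  18.6] turn -0.596
```

Emit:
play_rows(steps=[0.015, -0.002, 0, -0.06, 0.045, -0.006, 0, -0.14, 0.075, -0.01, 0, -0.24, 0.105, -0.014, 0, -0.34, 0.135, -0.018, 0, -0.44, 0.16, -0.022, 0.005, -0.54, 0.175, -0.024, 0.01, -0.596, 0.175, -0.024, 0.015, -0.596, 0.175, -0.024, 0.015, -0.596], jaw=0)

```text
time: 25.0
tool_pos: [0.4562, 0.2302, 0.1224]
tcp_rot: [-1.203, -2.901, 0.002]
wrist_force: [-0.2, -0.7, 0.4]
width: 0.997
grip_force: 0.0
```

```bash
python3 -c "
from h import *
rel(.457,.231,.020,135)
A=grab('top',10);B=grab('side',10)
cv2.imwrite('pics/z10.png',np.hstack([cv2.resize(A['pixels'][170:290,130:290],(400,300),interpolation=2),cv2.resize(B['pixels'][150:240,260:380],(400,300),interpolation=2)]))
"
```

```text
t 25.0 pos [456.2 230.2 122.4] h 134.95 q6 -0.37 w 84.7 F [-0.2 -0.7  0.4]  -> mm [-1.000e-01  1.300e+00  1.024e+02] turn -0.001
```

View pics/z10.png

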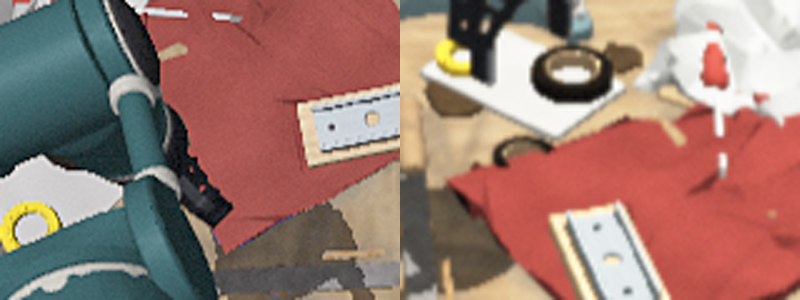

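z10 shows the bracket on the block with the correct side up, and the tape still at side (≈291,196) under the cloth's edge. I'll descend over the tape.

Emit:
play_rows(steps=[0, 0.001, 0.02, 0, 0, 0.001, 0.045, 0, 0, 0.001, 0.065, 0, 0, 0.001, 0.08, 0, 0, 0.001, 0.09, 0, 0, 0.001, 0.097, 0, 0, 0.001, 0.102, 0, 0, 0.001, 0.103, 0, 0, 0.001, 0.103, 0])

```text
time: 26.22
tool_pos: [0.4576, 0.2318, 0.0206]
tcp_rot: [1.202, 2.902, 0.001]
wrist_force: [-0.3, -0.1, 0.1]
width: 0.999
grip_force: 0.0
```

Emit:
play_rows(steps=[0, 0, 0, 0, 0, 0, 0, 0, 0, 0, 0, 0, 0, 0, 0, 0, 0, 0, 0, 0, 0, 0, 0, 0], jaw=255, grip_force=40)

```text
time: 26.98
tool_pos: [0.4578, 0.2318, 0.0211]
tcp_rot: [1.203, 2.902, 0.001]
wrist_force: [-1.8, 0.3, 5.2]
width: 0.638
grip_force: 42.2
```

Emit:
play_rows(steps=[0, 0, -0.01, 0, 0, 0, -0.03, 0, 0, 0, -0.055, 0, 0, 0, -0.08, 0, 0, 0, -0.08, 0, 0, 0, -0.08, 0])

```text
time: 27.72
tool_pos: [0.4569, 0.2314, 0.0997]
tcp_rot: [-1.203, -2.902, 0.001]
wrist_force: [-0.0, 0.4, -0.1]
width: 0.638
grip_force: 42.5
```

```bash
python3 -c "
from h import *
rel(.6017,.0789,.100,190.8)
A=grab('side',11)
for n,k,s in(('side',11,(310,212)),('side',9,(310,212))): pass
"
```

```text
t 27.73 pos [456.9 231.4  99.7] h 134.98 q6 -0.36 w 54.2 F [-0.   0.4 -0.1]  -> mm [-210.2   -5.3   -0.4] turn -0.974
```

Emit:
play_rows(steps=[-0.01, 0, 0, -0.08, -0.03, -0.001, 0, -0.18, -0.055, -0.001, 0, -0.29, -0.08, -0.002, 0, -0.4, -0.105, -0.003, 0, -0.51, -0.13, -0.003, 0, -0.62, -0.155, -0.004, 0, -0.73, -0.18, -0.005, 0, -0.84, -0.2, -0.005, 0, -0.92, -0.21, -0.005, 0, -0.974])

```text
time: 29.02
tool_pos: [0.6019, 0.0785, 0.0983]
tcp_rot: [0.297, -3.125, 0.0]
wrist_force: [-0.2, -0.2, -0.9]
width: 0.634
grip_force: 42.5
```

Emit:
play_rows(steps=[0, 0, 0.02, 0, 0, 0, 0.03, 0, 0, 0, 0.03, 0, 0, 0, 0.03, 0])

```text
time: 29.52
tool_pos: [0.6019, 0.0799, 0.07]
tcp_rot: [0.296, -3.127, -0.0]
wrist_force: [0.3, 0.5, -0.3]
width: 0.64
grip_force: 42.5
```

```bash
python3 -c "
from h import *
rel(.6017,.0789,.0215,190.8)
grab('side',12);A=grab('top',12)
for n in('side',):
    c=load(n,12);im=c['pixels'];g=cv2.cvtColor(im,cv2.COLOR_BGR2HSV)[...,2]
    cv2.imwrite('pics/z11.png',cv2.resize(im[170:260,300:420],(800,600),interpolation=2))
"
```

```text
t 29.52 pos [601.9  79.9  70. ] h -169.2 q6 -1.67 w 54.4 F [ 0.3  0.5 -0.3]  -> mm [ 0.4 -0.9 48.5] turn -0.0
```

Emit:
play_rows(steps=[0, -0.0005, 0.015, 0, 0, -0.0005, 0.03, 0, 0, -0.0005, 0.04, 0, 0, -0.0005, 0.045, 0, 0, -0.0005, 0.048, 0, 0, -0.0005, 0.049, 0, 0, -0.0005, 0.049, 0])

```text
time: 30.5
tool_pos: [0.6027, 0.079, 0.0216]
tcp_rot: [-0.295, 3.127, 0.0]
wrist_force: [-0.6, 0.4, -1.0]
width: 0.639
grip_force: 42.5
```

Emit:
play_rows(steps=[0, 0, 0, 0, 0, 0, 0, 0, 0, 0, 0, 0, 0, 0, 0, 0], jaw=0)

```text
time: 31.0
tool_pos: [0.6024, 0.079, 0.0214]
tcp_rot: [-0.295, 3.127, -0.0]
wrist_force: [0.7, 0.2, -0.2]
width: 1.001
grip_force: 0.0
```

Emit:
play_rows(steps=[0, 0, -0.01, 0, 0, 0, -0.03, 0, 0, 0, -0.055, 0, 0, 0, -0.085, 0, 0, 0, -0.12, 0, 0, 0, -0.15, 0, 0, 0, -0.15, 0])

```text
time: 31.88
tool_pos: [0.6053, 0.0793, 0.1767]
tcp_rot: [-0.294, 3.119, -0.0]
wrist_force: [-0.3, -0.3, -0.4]
width: 0.999
grip_force: 0.0
```

```bash
python3 -c "
from h import *
rel(.45,-.3,.25,190.8)"
```

```text
t 31.88 pos [605.3  79.3 176.7] h -169.21 q6 -1.67 w 84.9 F [-0.3 -0.3 -0.4]  -> mm [ 222.8 -343.6  -75. ] turn -0.0
```

Move out of the camera views, to the right, and then look.

Emit:
play_rows(steps=[0.02, -0.02, 0, 0, 0.05, -0.06, -0.01, 0, 0.08, -0.1, -0.02, 0, 0.11, -0.14, -0.03, 0, 0.14, -0.19, -0.04, 0, 0.17, -0.24, -0.05, 0, 0.195, -0.29, -0.06, 0, 0.215, -0.33, -0.07, 0, 0.222, -0.343, -0.075, 0, 0.222, -0.343, -0.075, 0])

```text
time: 33.12
tool_pos: [0.4482, -0.2997, 0.2462]
tcp_rot: [-0.292, 3.128, 0.001]
wrist_force: [-0.4, 0.1, 0.3]
width: 0.998
grip_force: 0.0
```

```bash
python3 - <<'E'
from h import *
A=grab('top',13);B=grab('side',13)
cv2.imwrite('pics/z13.png',np.hstack([cv2.resize(A['pixels'][150:270,220:430],(400,600*400//700),interpolation=2),cv2.resize(B['pixels'][180:360,280:420],(400,600),interpolation=2)[:228] if 0 else cv2.resize(B['pixels'][180:260,285:425],(400,228),interpolation=2)]))
c=A;im=c['pixels'];v=cv2.cvtColor(im,cv2.COLOR_BGR2HSV)[...,2]
m=np.zeros(v.shape,np.uint8);m[150:200,250:305]=(v<75)[150:200,250:305]
n,l,s,ce=cv2.connectedComponentsWithStats(m);print(s[1:],ce[1:])
m=np.zeros(v.shape,np.uint8);m[180:230,300:370]=(cv2.cvtColor(B['pixels'],cv2.COLOR_BGR2HSV)[...,2]<75)[180:230,300:370]
n,l,s,ce=cv2.connectedComponentsWithStats(m);print(s[1:],ce[1:])
E
```

```text
Traceback (most recent call last):
ValueError: all the input array dimensions except for the concatenation axis must match exactly, but along dimension 0, the array at index 0 has size 342 and the array at index 1 has size 228
```

```bash
python3 - <<'E'
from h import *
A=load('top',13);B=load('side',13)
cv2.imwrite('pics/z13.png',np.hstack([cv2.resize(A['pixels'][150:250,235:325],(400,444),interpolation=2),cv2.resize(B['pixels'][170:270,285:375],(400,444),interpolation=2)]))
for c,(y0,y1,x0,x1) in((A,(150,200,250,305)),(B,(180,230,300,370))):
    v=cv2.cvtColor(c['pixels'],cv2.COLOR_BGR2HSV)[...,2]; m=np.zeros(v.shape,np.uint8);m[y0:y1,x0:x1]=(v<75)[y0:y1,x0:x1]
    n,l,s,ce=cv2.connectedComponentsWithStats(m)
    k=[i for i in range(1,n) if s[i,4]>20];print(s[k],ce[k].round(1))
E
```

```text
[[262 176  22  21 133]] [[270.9 188.6]]
[[300 180  37  24 782]
 [300 202  36  28 613]] [[316.6 190.6]
 [318.3 220.2]]
```

View pics/z13.png

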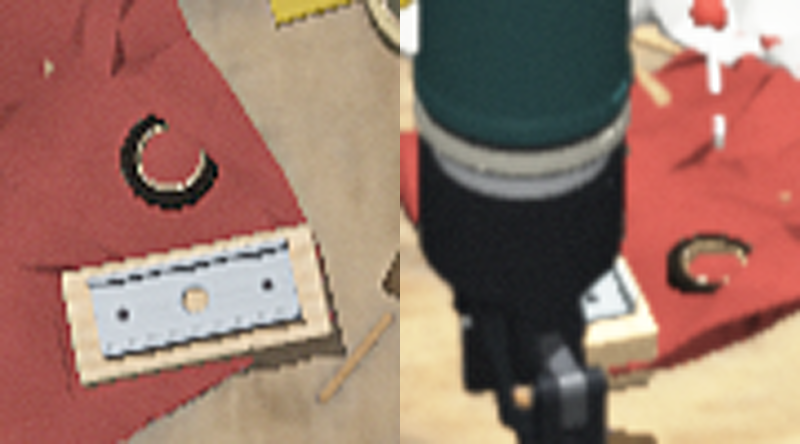

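z13 shows the bracket lying along the block with its hole at about (279.1,217.3), and the tape behind the block at about (271,186). I'll check both numerically.

```bash
python3 - <<'E'
from h import *
A=load('top',13)
f=lambda L:[(235+x/4.444-.4,150+y/4.444-.4) for x,y in L]
w=plane(A,f([(88,285),(288,243),(302,320),(106,357)]),.050)[:,:2]*1000;print('bracket',w.round(0).tolist(),w.mean(0))
w=plane(A,f([(62,272),(304,224),(327,330),(85,383)]),.038)[:,:2]*1000;print('pine',w.round(0).tolist(),w.mean(0))
print('holes',plane(A,f([(196,299),(122,314),(267,285)]),.043)*1000)
v=cv2.cvtColor(A['pixels'],cv2.COLOR_BGR2HSV)[...,2]; m=np.zeros(v.shape,bool);m[170:200,255:290]=(v<75)[170:200,255:290]
P=[];Q=[]
for r in range(177,192): 
    P.append((np.flatnonzero(m[r])[0]-.5,r))
for x in range(268,279): Q.append((x,np.flatnonzero(m[:,x])[-1]+.5))
P=plane(A,P,.019)[:,:2];Q=plane(A,Q,0)[:,:2]
for S in(P,np.r_[P,Q]):
    s=least_squares(lambda c:np.hypot(*(S-c).T)-.029,(.6,.079));print("tape",s.x,np.abs(s.fun).max())
y=.188;d=s.x-np.array([.5133,.0621]);print('in pine frame',d@[np.cos(y),np.sin(y)],d@[-np.sin(y),np.cos(y)])
E
```

```text
bracket [[521.0, 119.0], [543.0, 10.0], [500.0, 3.0], [481.0, 109.0]] [511.42386029  60.37855625]
pine [[531.0, 135.0], [556.0, 2.0], [497.0, -10.0], [469.0, 122.0]] [513.40498217  62.04593037]
holes [[514.01336922  61.00330533  43.        ]
 [506.31087342 101.21805507  43.        ]
 [521.20946189  22.29490445  43.        ]]
tape [0.60012573 0.07589147] 0.0016289151102538077
tape [0.60395652 0.07576595] 0.004405739960391505
in pine frame 0.09161324578731322 -0.0035180551838927274
```

Emit:
play_rows(steps=[0.02, -0.03, 0, 0, 0.04, -0.07, 0, 0, 0.06, -0.11, 0, 0, 0.08, -0.15, 0, 0, 0.1, -0.19, 0, 0, 0.12, -0.23, 0, 0, 0.12, -0.26, 0, 0, 0.12, -0.26, 0, 0])

```text
time: 34.22
tool_pos: [0.42, -0.5443, 0.24]
tcp_rot: [0.143, -3.076, 0.074]
wrist_force: [-0.3, 0.0, 1.1]
width: 0.999
grip_force: 0.0
```

```bash
python3 - <<'E'
from h import *
rel(.45,-.3,.25,190.8)
A=grab('top',14);B=grab('side',14)
for c,(y0,y1,x0,x1) in((A,(170,200,255,290)),(B,(215,243,340,370))):
    v=cv2.cvtColor(c['pixels'],cv2.COLOR_BGR2HSV)[...,2]; m=(v<85)[y0:y1,x0:x1]
    print("\n".join("".join("#" if q else "." for q in r) for r in m))
c=B;im=c['pixels'].astype(int);s=(345,328)
h=cv2.cvtColor(B['pixels'],cv2.COLOR_BGR2HSV);m=((h[...,1]<30)&(h[...,2]>215));m=blob(m,(345,330));print('carton side',m.sum(),*rect(B,m,.035))
p=np.argwhere((h[270:345,330:365,0]>10)&(h[270:345,330:365,0]<25)&(h[270:345,330:365,1]>110)&True)
# ring centre candidates: bbox extremes at z=.019
E
```

```text
t 34.23 pos [ 420.  -544.3  240. ] h -174.78 q6 -2.55 w 84.9 F [-0.3  0.   1.1]  -> mm [-51.4 239.7 -24.2] turn -0.097
...................................
...................................
...................................
...................................
...................................
...................................
.............##....................
............#####..................
..........####.....................
.........####......................
.........###.......................
........####.......................
........###.#......................
.......####........................
.......####........................
.......###................#........
.......####...............##.......
.......####...............###......
........###...............###......
........###..............####......
........####............####.......
.........####..........#####.......
..........#####.......#####........
..........################.........
............#############..........
.............###########...........
................#####..............
.........
[... 316 characters left out ...]
........######################
........######################
......########################
...###########################
..############################
##############################
##############################
##############################
##########################....
######################........
####################..........
###################...........
#################.............
#################.............
################..............
#################.............
#################.............
#################.............
##################............
##################......#.....
##################.....###....
carton side 404 [ 538.1 -260.1] [49.7 65.9] 0.109
```

The left and right edges put the tape's centre within about 2 mm of the target. I'll back the wrist off its limit and then hand in.

Emit:
play_rows(steps=[-0.03, 0.05, 0, 0.1, -0.06, 0.1, 0, 0.2, -0.09, 0.15, 0, 0.3, -0.1, 0.18, 0, 0.3, -0.1, 0.18, 0, 0.3, -0.1, 0.18, 0, 0.3, -0.1, 0.18, 0, 0.3, -0.1, 0.18, 0, 0.3])

```text
time: 35.33
tool_pos: [0.5011, -0.3581, 0.2266]
tcp_rot: [-0.325, -3.071, 0.09]
wrist_force: [-0.3, 0.7, 0.6]
width: 0.999
grip_force: 0.0
```

```bash
python3 - <<'E'
from h import *
rel(.45,-.3,.25,190.8)
from workcell import bot
print(bot.finish_job())
E
```

```text
t 35.33 pos [ 501.1 -358.1  226.6] h 167.85 q6 -1.95 w 84.9 F [-0.3  0.7  0.6]  -> mm [ 63.2  44.7 -23.4] turn -0.401
the job is handed in; nothing more can be done
None
```

The job is handed in at 35 s, with the wing nut, spacer, bracket and tape roll set in their places in the order asked: the camera puts the nut, spacer and bracket within about 2 mm and the tape within about 3.5 mm (cloth partly hides it), but the hand-in returned no verdict.

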